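Load hardness specimens into their matching holders

ROBOT

A 6-joint arm with a two-finger parallel gripper is mounted at the origin on the work surface. World frame = base frame: x ahead of the robot, y to its left, z up, the work surface at z = 0. Lengths are in m, angles in rad, forces in N, time in s.
With the tool pointing down it reaches from about 0.275 to 0.975 m from the base axis. Payload 8.4 kg.
Tool frame: the origin (TCP) lies between the finger pads; the fingertips stand r.tip_extent ahead of it and the grasp point (between the pads) lies 6 mm ahead of it (r.tip_extent is the distance from the TCP to the fingertips, in m); z points along the fingers, y is the line along which they close (so a half turn about z gives the same grasp; the last joint's range is limited). The gripper opens to 92 mm and grips with 3 to 60 N. Pads are 20 mm wide; open, the fingers measure 128 mm over their backs; the gripper's body (75 mm by 189 mm) begins 69 mm behind the grasp point.
Start: joints at [1.245, 0.353, 1.633, -0, 1.155, -0.002], TCP at [0.199, 0.593, 0.206] pointing down, gripper open.
Joint ranges: [-2.63, 2.63], [-0.92, 2.1], [0.06, 2.66], [-1.3, 4.44], [0, 2.69], [-3.02, 3.02]. Speed limits (rad/s): [2.22, 2.22, 2.79, 3.14, 3.14, 3.14].

INTERFACE

Orientations are given as a unit quaternion [w, x, y, z].
In Python, from rig import r gives the robot as it stands.
- The arm moves only by the tool apply_moves, never from a script. Its argument "deltas" is a list of rows, each a list of 3 entries, a list of its own where there are three numbers: the shift along the tool's x, y, z in cm, then the turn, a rotation vector about the tool's x, y, z in degrees, then the finger opening in cm, from 0 to 9.19. In form: [[[x, y, z], [wx, wy, wz], grip], ...]. A call has 1 to 10 rows; each row is the pose to reach, as a shift and turn from the pose commanded when the call began, along the tool's axes at that moment; what a row does not reach only later rows make up. A row lasts 1/8 s, in which the tool goes at most 62.5 mm and 10.7 degrees, less where a joint would pass 70% of its speed; a pose out of reach is approached as far as the arm can. A call with a gripper value outside its range is refused whole. The fingers move at their own pace and stop on an object; the grip force is fixed at half the most. Time passes only in rows, so rows that repeat a pose let the fingers close. It gives the time, the measured TCP pose, the force, the opening and the grip force at its end, in the units of the state.
- r.read_state(): the state, without advancing time (a new reading comes with each control period).
- r.capture(name): name is "scene" or "top"; returns the picture (420x560x3 uint8, blue, green, red); there is no depth.
- r.camera_params(name): a dict with "mtx" (3x3 intrinsics, pixels), "R" (3x3) and "t" (3): a world point X has camera coordinates R X + t. Camera axes: x right, y down, z forward; pixel columns grow to the right and rows downward; lengths in m; the calibration is good to about 2 mm. A picture is of the moment at which its call begins. camera_params takes no time and is no camera call.
- r.finish_job(): hands the job in; it is judged then, once.
Trained networks look in the newest picture that a camera, given by its name, has taken for a name from the list of things; names that differ only in an ending like _2 or _b are one class to them, and where a whole thing is asked for, a point or a joint stands for the part that bears it (a point fixed in the world has none). Each returns a list of dicts, best first, with "conf" (0 to 1); they miss things now and then, are a little off and sometimes report something else, mostly with a low value. They report only what shows in the picture. A call takes as long as a camera call. They do not tell look-alikes from the thing itself.
- r.boxes_of(target, camera): "position" ([x, y, z] in m, in world coordinates, good to about 4 mm: the middle of the surface that is visible of it).
- r.silhouettes(target, camera): "mask" (420x560 bool, what is visible of it).
- r.spot_point(target, camera): "position" ([x, y, z] in m, in world coordinates, good to about 4 mm: a listed point, or the origin of a listed thing).
The state is a dict: "clock": time; "joint_positions": joint angles; "qvel": joint speeds; "joint_torque": joint torques, N m; "tool_pos": TCP position; "tool_rot": TCP orientation; "wrist_force": force on the tool from outside, world axes, zero at the start; "ft_torque": the same for the moment, N m; "finger_gap": finger opening in m; "grip_force": force on a finger pad.
Only numpy, scipy, OpenCV 4.12 (cv2) and the standard library are available. Lean on these libraries where they do the work, as an engineer would, in place of code of your own. Each camera call takes 0.05 s, during which the arm holds its last target. There are 200 camera calls.

TASK

Get the four specimens ready for the hardness tester: put each one into the holder whose raised outline matches its shape and size, so that it stands upright and flat on the plate, fully inside the rim. Set each one down without dropping or knocking it, and leave the mouse and the wash bottle where they are.

Things in the scene. Friction and masses are not known exactly. Their poses are not given: they have to be found in the camera images.
- large_round_center (a point): Specimen (loose, about 0.09 kg): black round resin mount with a steel chip in its top, 48 mm diameter, 34 mm tall. The point is its centre, 17 mm above its underside; z is up along its height. It starts upright on the bench (z = 0).
- nest_large_round_floor (a point): Holder for the large round mount: fixed 84 x 84 mm aluminium plate, 4 mm thick, carrying a circular black rim, 64 mm inside diameter; the rim is 5 mm wide and stands 5 mm above the plate (top 9 mm above the bench). The point is the middle of the plate's upper face inside the rim, where the specimen's underside is to rest; z is up.
- small_round_center (a point): Specimen (loose, about 0.035 kg): black round resin mount with a steel chip in its top, 28 mm diameter, 34 mm tall. The point is its centre, 17 mm above its underside; z is up along its height. It starts upright on the bench (z = 0).
- nest_small_round_floor (a point): Holder for the small round mount: fixed 70 x 70 mm aluminium plate, 4 mm thick, carrying a circular black rim, 44 mm inside diameter; the rim is 5 mm wide and stands 5 mm above the plate (top 9 mm above the bench). The point is the middle of the plate's upper face inside the rim, where the specimen's underside is to rest; z is up.
- hex_slug_center (a point): Specimen (loose, about 0.29 kg): slice of hexagonal steel bar, 36 mm across flats (41.6 mm across corners), 34 mm tall, standing with the hexagon facing up; a pair of opposite flats faces along its x axis and every 60 degrees from it. The point is its centre, 17 mm above its underside; z is up along its height. It starts upright on the bench (z = 0).
- nest_hex_floor (a point): Holder for the hexagonal slice: fixed 80 x 80 mm aluminium plate, 4 mm thick, carrying a hexagonal black rim, 52 mm inside across flats; a pair of opposite rim sides faces along its x axis and every 60 degrees from it; the rim is 5 mm wide and stands 5 mm above the plate (top 9 mm above the bench). The point is the middle of the plate's upper face inside the rim, where the specimen's underside is to rest; z is up.
- bar_block_center (a point): Specimen (loose, about 0.40 kg): rectangular steel block, 60 mm along its x axis, 26 mm along its y axis, 34 mm tall. The point is its centre, 17 mm above its underside; z is up along its height. It starts upright on the bench (z = 0).
- nest_bar_floor (a point): Holder for the rectangular block: fixed 98 x 64 mm aluminium plate, 4 mm thick, carrying a rectangular black rim, 76 mm inside along its x axis, 42 mm inside along its y axis; the rim is 5 mm wide and stands 5 mm above the plate (top 9 mm above the bench). The point is the middle of the plate's upper face inside the rim, where the specimen's underside is to rest; z is up.
- wash_bottle_center (a point): Bystander: loose white plastic wash bottle with a red cap, 60 mm diameter, 150 mm tall; the point is its centre, 75 mm up. Not to be disturbed.
- mouse_center (a point): Bystander: loose black computer mouse, 104 x 58 x 32 mm, on a blue mat; the point is its centre, 16 mm up. Not to be disturbed.
Things that resemble listed ones, but are neither listed nor needed, are in the scene too. What is shaped like the part that bears nest_bar_floor but green is not meant. What is shaped like the part that bears small_round_center but purple is not meant.

How it is judged:
By the outcome, as a careful person would: the job done as asked, in the order asked, and still so for the second after the job is handed in, with the robot touching nothing.
It also fails if it takes over 109 s, if anything falls off the work surface, if the arm or the gripper's body presses on something with over 40 N, if the wrist force passes 120 N, or if a joint passes its speed limit or range.

## Working session

There is one attempt and no reset: what is moved stays moved. The work goes in short steps, Python scripts to look and compute and a tool call to move; the robot and the scene stay as the last step left them, time stands still between calls to the robot, and variables do not carry over. Pictures are saved under pics/ and viewed, at most 14 in all, crops included, and the job is handed in when it is done.

Besides the shell and the picture viewer there is one more tool, called after "Call:" as name(argument=value, ...) on one line, values as JSON. apply_moves: Moves the arm, as the interface text tells. Its arguments: {"type":"object","properties":{"deltas":{"type":"array","items":{"type":"array"}}},"required":["deltas"]}

```bash
mkdir -p pics; ls; python3 - <<'E'
from rig import r
import cv2
print(r.tip_extent, r.read_state())
for c in("scene","top"):
    im=r.capture(c); cv2.imwrite(f"pics/{c}0.png",im)
    for n in ["large_round_center","nest_large_round_floor","small_round_center","nest_small_round_floor","hex_slug_center","nest_hex_floor","bar_block_center","nest_bar_floor","wash_bottle_center","mouse_center"]:
        p=r.camera_params(c)
        for d in r.spot_point(n,c):
            X=p["mtx"]@(p["R"]@d["position"]+p["t"]); print(c,n,[round(float(v),3) for v in d["position"]],(X[:2]/X[2]).round(),round(d["conf"],2))
E
```

```text
pics
0.025 {'clock': 0.0, 'joint_positions': array([ 1.24460247e+00,  3.53659096e-01,  1.63411712e+00,  3.44297140e-05,
        1.15521774e+00, -2.41188332e-03]), 'qvel': array([ 0.001266  ,  0.00109915, -0.00073451, -0.00169658,  0.0028237 ,
        0.00105371]), 'joint_torque': array([-6.51576684e-04, -5.93839967e+01, -3.34224594e+01,  6.98772236e-02,
        2.33664812e-02, -7.70162524e-05]), 'tool_pos': array([0.19867948, 0.59204383, 0.20496416]), 'tool_rot': array([-1.30134407e-04,  1.61191586e-01,  9.86922885e-01, -6.88639909e-04]), 'wrist_force': array([-0.62147119, -0.44821657, -0.06330343]), 'ft_torque': array([-0.02988019, -0.0191058 , -0.04950253]), 'grip_force': 0.0, 'finger_gap': 0.09212134574737334}
scene large_round_center [0.437, 0.064, 0.017] [311. 228.] 0.86
scene large_round_center [0.643, 0.094, 0.018] [271. 270.] 0.19
scene nest_large_round_floor [0.642, -0.256, 0.006] [177. 220.] 0.86
scene nest_large_round_floor [0.446, -0.077, 0.004] [269. 214.] 0.23
scene small_round_center [0.638, -0.151, 0.016] [202. 231.] 0.56
scene nest_small_round_floor [0.468, -0.268, 0
[... 1085 characters left out ...]
round_floor [0.47, -0.268, 0.002] [352. 232.] 0.85
top nest_small_round_floor [0.642, -0.253, 0.004] [349. 183.] 0.22
top hex_slug_center [0.61, 0.256, 0.015] [203. 188.] 0.47
top hex_slug_center [0.644, -0.255, 0.003] [349. 182.] 0.42
top nest_hex_floor [0.44, -0.072, 0.009] [296. 239.] 0.94
top bar_block_center [0.641, 0.095, 0.015] [250. 180.] 0.73
top nest_bar_floor [0.469, 0.231, 0.004] [210. 229.] 0.76
top nest_bar_floor [0.472, 0.369, 0.004] [170. 227.] 0.75
top nest_bar_floor [0.322, 0.238, 0.003] [206. 271.] 0.69
top wash_bottle_center [0.588, 0.47, 0.076] [136. 190.] 0.75
top mouse_center [0.63, -0.485, 0.012] [415. 188.] 0.92
top mouse_center [0.434, 0.066, 0.018] [257. 240.] 0.71
```

```bash
python3 - <<'E'
import cv2
im=cv2.imread("pics/top0.png")
cv2.imwrite("pics/topc.png",cv2.resize(im[150:300,110:380],(800,444),interpolation=cv2.INTER_CUBIC))
E
```

```text
(no output)
```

View pics/scene0.png

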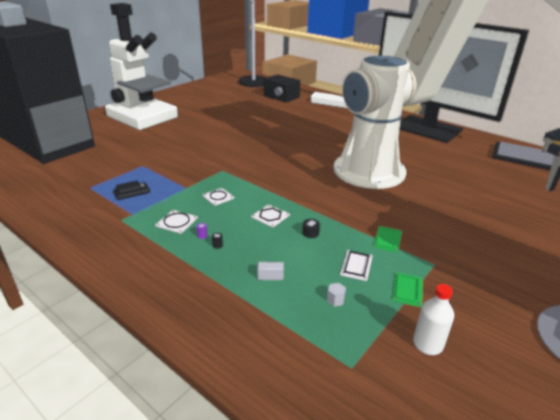

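View pics/topc.png

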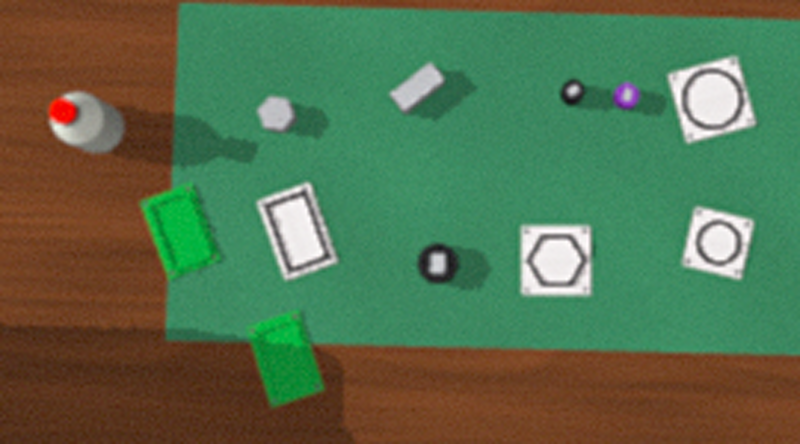

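The scene view shows the wide work mat. In the top crop (full-image pixels):

| Item wanted | Chosen pixel | Look-alikes rejected |
|---|---|---|
| Small round | black (303,180) | purple (321,183) |
| Bar nest | white (210,229) | green (170,227) and (206,271) |
| Large round | (257,239) | none |
| Hex | (203,188) | none |
| Bar | (250,180) | none |
| Large round nest | (349,183) | none |
| Small round nest | (352,232) | none |
| Hex nest | (296,239) | none |

Next I fit poses to the silhouettes.

```bash
cat > fit.py <<'E'
from rig import r
import numpy as np, cv2
from scipy.optimize import minimize
def poly(n,flat): # flats face along x
    a=np.arange(n)*2*np.pi/n+np.pi/n; return flat/2/np.cos(np.pi/n)*np.c_[np.cos(a),np.sin(a)]
def rect(a,b): return np.array([[a,b],[-a,b],[-a,-b],[a,-b]])/2
S={"large_round_center":(poly(40,.048),.034,(.437,.064),360),"small_round_center":(poly(40,.028),.034,(.646,-.088),360),
"hex_slug_center":(poly(6,.036),.034,(.609,.255),60),"bar_block_center":(rect(.06,.026),.034,(.641,.094),180),
"nest_large_round_floor":(rect(.084,.084),.004,(.642,-.254),90),"nest_small_round_floor":(rect(.07,.07),.004,(.469,-.268),90),
"nest_hex_floor":(rect(.08,.08),.004,(.444,-.074),90),"nest_bar_floor":(rect(.098,.064),.004,(.469,.231),180)}
K=6
def proj(c,X):
    p=r.camera_params(c); q=(X@np.array(p["R"]).T+p["t"])@np.array(p["mtx"]).T; return q[:,:2]/q[:,2:]
def sil(c,n,x,y,t,o,z0=0):
    P,h=S[n][:2]; R=np.array([[np.cos(t),-np.sin(t)],[np.sin(t),np.cos(t)]]); q=P@R.T+[x,y]
    X=np.vstack([np.c_[q,np.full(len(q),z)] for z in(z0,z0+h)])
    u=(proj(c,X)-o+.5)*K-.5; m=np.zeros((80*K,80*K),np.uint8)
    cv2.fillConvexPoly(m,cv2.convexHull(np.round(u*16).astype(np.int32)),1,shift=4); return m
def fit(n,cams=("scene","top"),guess=None,z0=0):
    g=guess or S[n][2]; D=[]
    for c in cams:
        px=proj(c,np.array([[*g,z0+S[n][1]/2]]))[0]; o=np.round(px)-40
        best=None
        for d in r.silhouettes(n,c):
            m=np.asarray(d["mask"]); ys,xs=np.nonzero(m)
            if len(xs) and np.hypot(xs.mean()-px[0],ys.mean()-px[1])<6: best=m;break
        if best is None: print(n,c,"no mask"); continue
        M=np.pad(best,80).astype(np.float32)[int(o[1])+80:int(o[1])+160,int(o[0])+80:int(o[0])+160]
        D.append((c,o,cv2.resize(M,None,fx=K,fy=K,interpolation=cv2.INTER_LINEAR)>.5))
    out=[]
    for E in [[d] for d in D]+([D] if len(D)>1 else []):
        def f(v):
            s=0
            for c,o,M in E:
                m=sil(c,n,v[0]/100,v[1]/100,v[2],o,z0)>0; s-=(m&M).sum()/(m|M).sum()
            return s/len(E)
        b=min((minimize(f,[g[0]*100,g[1]*100,t],method="Nelder-Mead",options=dict(initial_simplex=np.array([g[0]*100,g[1]*100,t])+np.array([[0,0,0],[.6,0,0],[0,.6,0],[0,0,.25]]),maxiter=120)) for t in np.radians(np.arange(6)*S[n][3]/6)),key=lambda b:b.fun)
        print(n,"+".join(e[0] for e in E),"xy mm",(b.x[:2]*10).round(1),"yaw",round(np.degrees(b.x[2])%S[n][3],1),"iou",round(-b.fun,3))
E
python3 - <<'E'
from fit import *
for c in("scene","top"): r.capture(c)
for n in S: fit(n)
E
```

```text
large_round_center scene xy mm [438.6  63.7] yaw 8.6 iou 0.931
large_round_center top xy mm [437.6  64.1] yaw 51.2 iou 0.949
large_round_center scene+top xy mm [437.7  63.7] yaw 73.5 iou 0.938
small_round_center scene xy mm [643.  -88.9] yaw 150.6 iou 0.896
small_round_center top xy mm [641.9 -87.9] yaw 24.0 iou 0.766
small_round_center scene+top xy mm [643.  -88.9] yaw 12.1 iou 0.831
hex_slug_center scene xy mm [610.1 257. ] yaw 3.5 iou 0.891
hex_slug_center top xy mm [608.5 258. ] yaw 15.8 iou 0.857
hex_slug_center scene+top xy mm [609.1 257. ] yaw 8.1 iou 0.865
bar_block_center scene xy mm [643.3  93.1] yaw 133.5 iou 0.846
bar_block_center top xy mm [642.5  93.6] yaw 129.2 iou 0.93
bar_block_center scene+top xy mm [642.5  93.5] yaw 129.1 iou 0.885
nest_large_round_floor scene xy mm [ 642.1 -254.7] yaw 15.4 iou 0.913
nest_large_round_floor top xy mm [ 641.9 -255.5] yaw 16.7 iou 0.959
nest_large_round_floor scene+top xy mm [ 642.2 -254.9] yaw 16.3 iou 0.934
nest_small_round_floor scene xy mm [ 471.9 -264.2] yaw 77.6 iou 0.932
nest_small_round_floor top xy mm [ 473.  -264.7] yaw 78.2 iou 0.942
nest_small_round_floor scene+top xy mm [ 472.4 -264.5] yaw 78.8 iou 0.935
nest_hex_floor scene xy mm [445.3 -72.9] yaw 89.9 iou 0.933
nest_hex_floor top xy mm [447.5 -74.4] yaw 1.6 iou 0.931
nest_hex_floor scene+top xy mm [446.6 -74.2] yaw 1.1 iou 0.92
nest_bar_floor scene xy mm [472.5 232. ] yaw 21.1 iou 0.952
nest_bar_floor top xy mm [472.3 230.7] yaw 21.3 iou 0.952
nest_bar_floor scene+top xy mm [472.2 231.3] yaw 21.2 iou 0.949
```

Both cameras agree to within about 2 mm. I'll work out the moves for the first specimen.

```bash
cat > plan.py <<'E'
from rig import r
import numpy as np
from scipy.spatial.transform import Rotation as Ro
def now():
    s=r.read_state(); R=Ro.from_quat(np.array(s["tool_rot"])[[1,2,3,0]]).as_matrix()
    print("t",round(s["clock"],2),"pos mm",(s["tool_pos"]*1000).round(1),"phi",round(np.degrees(np.arctan2(R[1,1],R[0,1])),1),"toolz",R[:,2].round(3),"gap",round(s["finger_gap"]*1000,1),"grip",round(s["grip_force"],1),"q",s["joint_positions"].round(2))
    return [*(s["tool_pos"]*1000),np.degrees(np.arctan2(R[1,1],R[0,1]))]
def delta(base,tgt):
    d=np.array(tgt[:3])-base[:3]; a=np.radians(base[3])
    w=-((tgt[3]-base[3]+180)%360-180)
    print(tgt,"->",(np.array([-d[0]*np.sin(a)+d[1]*np.cos(a),d[0]*np.cos(a)+d[1]*np.sin(a),-d[2]])/10).round(2),"wz",round(w,1))
E
python3 -c "
from plan import *
b=now(); delta(b,[438,64,110,0]); delta([438,64,110,0],[642,-255,120,0]);delta([642,-255,120,0],[643,-88.5,110,0]);delta([643,-88.5,110,0],[472.5,-264.5,120,0])"
```

```text
t 2.0 pos mm [198.8 592.5 205.7] phi 71.4 toolz [ 0. -0. -1.] gap 92.0 grip 0.0 q [ 1.24  0.35  1.63 -0.    1.16 -0.  ]
[438, 64, 110, 0] -> [-39.49 -42.5    9.57] wz 71.4
[642, -255, 120, 0] -> [-31.9  20.4  -1. ] wz 0
[643, -88.5, 110, 0] -> [16.65  0.1   1.  ] wz 0
[472.5, -264.5, 120, 0] -> [-17.6  -17.05  -1.  ] wz 0
```

Call:
apply_moves(deltas=[[[-39.5,-42.5,9.6],[0,0,71.4],8],[[-39.5,-42.5,9.6],[0,0,71.4],8],[[-39.5,-42.5,9.6],[0,0,71.4],8],[[-39.5,-42.5,9.6],[0,0,71.4],8],[[-39.5,-42.5,9.6],[0,0,71.4],8],[[-39.5,-42.5,9.6],[0,0,71.4],8],[[-39.5,-42.5,9.6],[0,0,71.4],8],[[-39.5,-42.5,9.6],[0,0,71.4],8],[[-39.5,-42.5,9.6],[0,0,71.4],8],[[-39.5,-42.5,9.6],[0,0,71.4],8]])

```text
clock: 3.25
tool_pos: [0.439, 0.0612, 0.1094]
tool_rot: [0.0, 0.708, 0.706, -0.0]
wrist_force: [-0.2, -0.2, -0.3]
finger_gap: 0.0805
grip_force: 0.0
```

```bash
python3 -c "
from plan import *
b=now(); delta(b,[438,64,110,0])"
```

```text
t 3.25 pos mm [439.   61.2 109.4] phi -0.1 toolz [ 0. -0. -1.] gap 80.5 grip 0.0 q [ 0.14  0.2   2.1  -0.    0.84  0.14]
[438, 64, 110, 0] -> [ 0.28 -0.1  -0.06] wz -0.1
```

Call:
apply_moves(deltas=[[[0,0,2],[0,0,0],8],[[0,0,3],[0,0,0],8],[[0,0,3],[0,0,0],8]])

```text
clock: 3.62
tool_pos: [0.4375, 0.0641, 0.0792]
tool_rot: [-0.0, 0.707, 0.708, -0.001]
wrist_force: [-1.2, 0.3, 0.4]
finger_gap: 0.0803
grip_force: 0.0
```

```bash
python3 -c "
from plan import *
b=now(); delta(b,[438,64,33,0])"
```

```text
t 3.62 pos mm [437.5  64.1  79.2] phi 0.1 toolz [-0.002 -0.    -1.   ] gap 80.3 grip 0.0 q [0.14 0.25 2.12 0.   0.77 0.14]
[438, 64, 33, 0] -> [-0.01  0.05  4.62] wz 0.1
```

Tracking is good after settling. Descend, close and lift.

Call:
apply_moves(deltas=[[[0,0,2.0],[0,0,0],8],[[0,0,3.6],[0,0,0],8],[[0,0,4.6],[0,0,0],8],[[0,0,4.6],[0,0,0],6],[[0,0,4.6],[0,0,0],4.2],[[0,0,4.6],[0,0,0],4.2],[[0,0,4.6],[0,0,0],4.2],[[0,0,4.6],[0,0,0],4.2],[[0,0,4.6],[0,0,0],4.2]])

```text
clock: 4.75
tool_pos: [0.4382, 0.0639, 0.0338]
tool_rot: [0.0, 0.707, 0.707, 0.0]
wrist_force: [-0.1, -1.4, -0.6]
finger_gap: 0.0416
grip_force: 0.0
```

The gap went below 48 mm, so I didn't catch it. I'll look before moving.

```bash
python3 - <<'E'
from rig import r
import cv2,numpy as np
a=r.capture("scene");b=r.capture("top")
f=lambda im,x,y:cv2.resize(im[y-35:y+35,x-45:x+45],(400,311),interpolation=cv2.INTER_CUBIC)
cv2.imwrite("pics/a1.png",np.hstack([f(a,311,225),f(b,257,239)]))
E
```

```text
(no output)
```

View pics/a1.png

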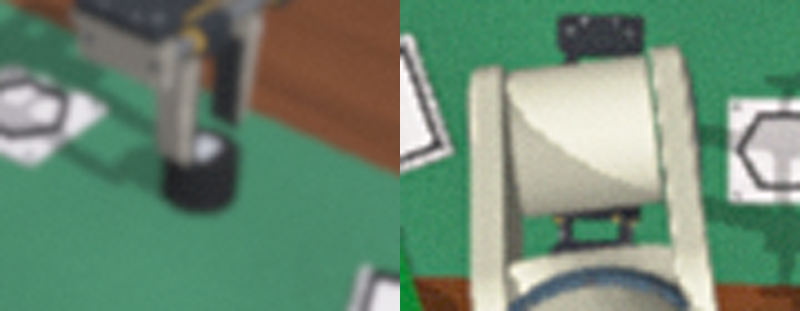

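The scene crop shows the near finger's tip overlapping the puck at about (305,227). I'll check the geometry by projecting the points.

```bash
python3 - <<'E'
from fit import *
for X in ([.468,.064,.009],[.468,.064,.034],[.468,.054,.009],[.408,.064,.009],[.438,.064,.0],[.438,.064,.034],[.462,.064,0]):
    print(X,proj("scene",np.array([X])).round(1))
fit("large_round_center",("scene",))
print([ (d["position"],d["conf"]) for d in r.spot_point("large_round_center","scene")])
E
```

```text
[0.468, 0.064, 0.009] [[304.1 235.5]]
[0.468, 0.064, 0.034] [[304.6 228. ]]
[0.468, 0.054, 0.009] [[301.1 234.1]]
[0.408, 0.064, 0.009] [[316.9 225.8]]
[0.438, 0.064, 0.0] [[310.4 233.2]]
[0.438, 0.064, 0.034] [[311.2 223.1]]
[0.462, 0.064, 0] [[305.3 237.2]]
large_round_center scene xy mm [438.5  65.5] yaw 8.3 iou 0.791
[([0.4372, 0.0619, 0.0207], 0.74)]
```

Call:
apply_moves(deltas=[[[0,0,-1.5],[0,0,0],4.2],[[0,0,-4],[0,0,0],4.2],[[0,0,-6],[0,0,0],4.2],[[0,0,-6],[0,0,0],4.2]])

```text
clock: 5.45
tool_pos: [0.4395, 0.0641, 0.0955]
tool_rot: [0.001, 0.707, 0.707, 0.001]
wrist_force: [0.1, -0.1, -0.9]
finger_gap: 0.0421
grip_force: 0.0
```

```bash
python3 - <<'E'
from fit import *
import plan; plan.now()
a=r.capture("scene")
C=a[165:255,260:360]; C=cv2.resize(C,(800,720)[:2],interpolation=cv2.INTER_CUBIC)[0:600]
for z in (.069,.0938):
  for x in (.408,.468):
    u=proj("scene",np.array([[x,.064,z]]))[0]; cv2.circle(C,tuple(int(v) for v in ((u-[260,165])*8)),5,(0,0,255) if z<.08 else (255,0,0),-1)
cv2.imwrite("pics/a2.png",C)
E
```

```text
t 5.45 pos mm [439.5  64.1  95.5] phi 0.1 toolz [ 0.004  0.001 -1.   ] gap 42.1 grip 0.0 q [ 0.14  0.22  2.11 -0.    0.8   0.14]
```

View pics/a2.png

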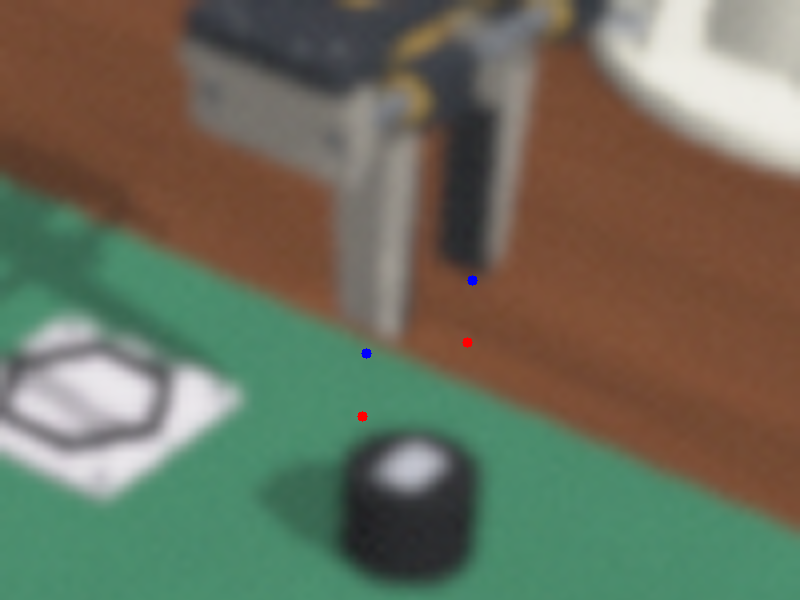

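The fingertips sit about 6 mm above the reported TCP, roughly 31 mm higher than tip_extent implies. They stayed clear of the puck earlier and it hasn't moved. I'll correct the depth with a cautious descent, checking the force.

Call:
apply_moves(deltas=[[[0,0,0],[0,0,0],8],[[0,0,2],[0,0,0],8],[[0,0,5],[0,0,0],8],[[0,0,6.5],[0,0,0],8],[[0,0,7.5],[0,0,0],8],[[0,0,8.2],[0,0,0],8],[[0,0,8.2],[0,0,0],8]])

```text
clock: 6.38
tool_pos: [0.4381, 0.0639, 0.0116]
tool_rot: [-0.0, 0.707, 0.707, -0.0]
wrist_force: [0.2, -0.7, 1.0]
finger_gap: 0.0803
grip_force: 0.0
```

```bash
python3 - <<'E'
from fit import *
import plan; plan.now()
a=r.capture("scene")
cv2.imwrite("pics/a3.png",cv2.resize(a[190:250,270:350],(800,600),interpolation=cv2.INTER_CUBIC))
E
```

```text
t 6.38 pos mm [438.1  63.9  11.6] phi 0.0 toolz [-0. -0. -1.] gap 80.3 grip 0.0 q [ 0.14  0.38  2.16 -0.    0.6   0.14]
```

View pics/a3.png

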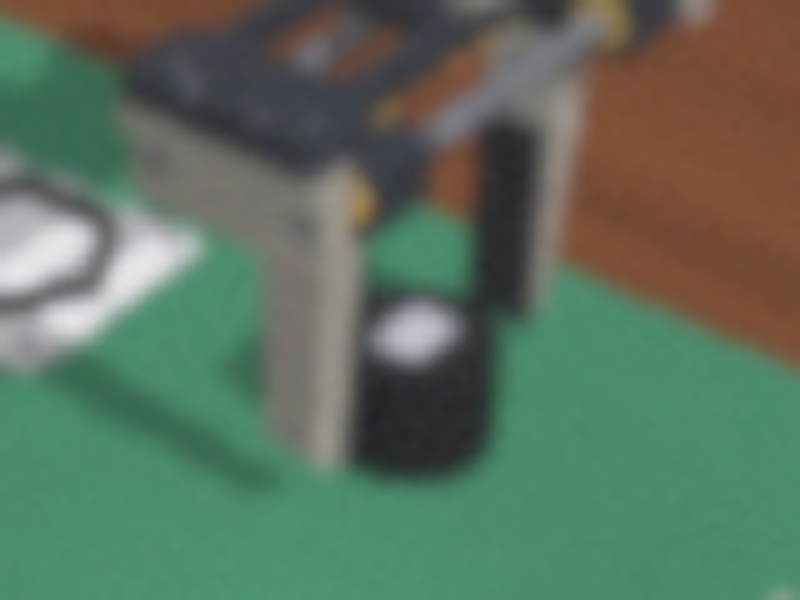

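The fingers now straddle the puck (puck centre near crop (430,390)). I'll go down 4 mm and grip.

Call:
apply_moves(deltas=[[[0,0,0.4],[0,0,0],7],[[0,0,0.4],[0,0,0],5.5],[[0,0,0.4],[0,0,0],4.2],[[0,0,0.4],[0,0,0],4.2],[[0,0,0.4],[0,0,0],4.2],[[0,0,0.4],[0,0,0],4.2]])

```text
clock: 7.18
tool_pos: [0.4382, 0.0639, 0.0078]
tool_rot: [0.0, 0.707, 0.707, 0.0]
wrist_force: [-0.8, 0.7, 4.1]
finger_gap: 0.0473
grip_force: 30.0
```

Call:
apply_moves(deltas=[[[0,0,-2],[0,0,0],4.2],[[0,0,-6],[0,0,0],4.2],[[-4,2.6,-10],[0,0,0],4.2],[[-9,5.8,-10],[0,0,0],4.2],[[-14,9,-10],[0,0,0],4.2],[[-19,12.2,-10],[0,0,0],4.2],[[-24,15.4,-10],[0,0,0],4.2],[[-28.5,18.3,-10],[0,0,0],4.2],[[-31.9,20.4,-10],[0,0,0],4.2],[[-31.9,20.4,-10],[0,0,0],4.2]])

```text
clock: 8.43
tool_pos: [0.6431, -0.2572, 0.1069]
tool_rot: [0.0, 0.708, 0.707, -0.0]
wrist_force: [0.9, -0.5, -0.4]
finger_gap: 0.0474
grip_force: 30.0
```

```bash
python3 - <<'E'
from fit import *
import plan; b=plan.now(); plan.delta(b,[642,-255,14,0])
a=r.capture("scene")
cv2.imwrite("pics/a4.png",cv2.resize(a[165:240,130:230],(800,600),interpolation=cv2.INTER_CUBIC))
E
```

```text
t 8.43 pos mm [ 643.1 -257.2  106.9] phi -0.1 toolz [ 0. -0. -1.] gap 47.4 grip 30.0 q [-0.38  0.55  1.56 -0.    1.03 -0.38]
[642, -255, 14, 0] -> [ 0.22 -0.11  9.29] wz -0.1
```

View pics/a4.png

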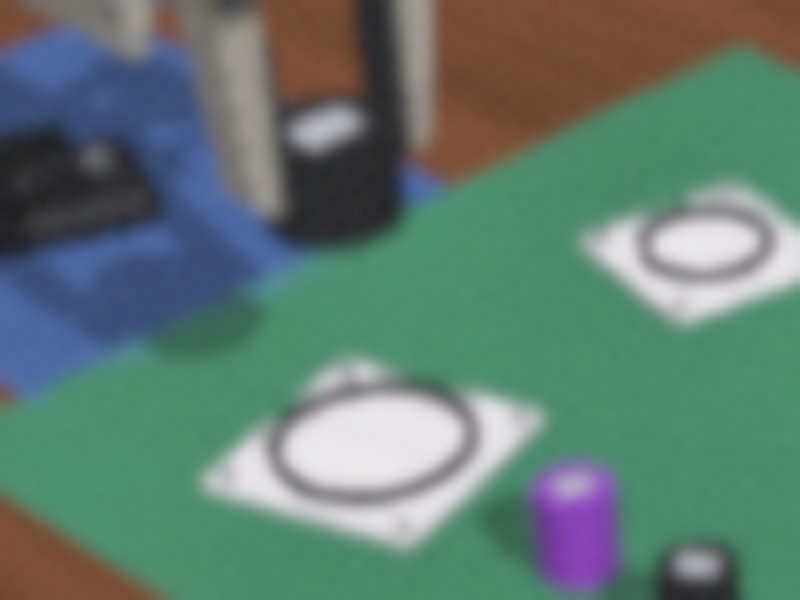

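The puck is held upright above the mat (crop (340,170)). The nest centre is at crop (375,440). I'll check the carried puck's pose against the camera.

```bash
python3 - <<'E'
from fit import *
import plan; plan.now(); r.capture("scene")
for z in (.09,.1,.11,.12): fit("large_round_center",("scene",),(.642,-.255),z)
E
```

```text
t 8.47 pos mm [ 642.  -255.5  106.8] phi -0.0 toolz [-0.001  0.001 -1.   ] gap 47.0 grip 30.0 q [-0.38  0.55  1.56  0.    1.03 -0.38]
large_round_center scene xy mm [ 632.7 -266.2] yaw 29.4 iou 0.843
large_round_center scene xy mm [ 642.8 -252.4] yaw 64.3 iou 0.83
large_round_center scene xy mm [ 653.1 -238.1] yaw 100.7 iou 0.806
large_round_center scene no mask
```

The carried pose matches. Lowering.

Call:
apply_moves(deltas=[[[0,0,3],[0,0,0],4.2],[[0,0,6],[0,0,0],4.2],[[0,0,8],[0,0,0],4.2],[[0,0,8.8],[0,0,0],4.2],[[0,0,9.2],[0,0,0],4.2],[[0,0,9.5],[0,0,0],4.2],[[0,0,9.5],[0,0,0],4.2]])

```text
clock: 9.6
tool_pos: [0.6427, -0.255, 0.0132]
tool_rot: [0.0, 0.707, 0.707, 0.0]
wrist_force: [-0.0, 0.2, -1.6]
finger_gap: 0.0472
grip_force: 30.0
```

Call:
apply_moves(deltas=[[[0,0,0.05],[0,0,0],4.2],[[0,0,0.1],[0,0,0],4.2],[[0,0,0.1],[0,0,0],4.2]])

```text
clock: 9.98
tool_pos: [0.6425, -0.255, 0.0119]
tool_rot: [0.0, 0.707, 0.707, 0.0]
wrist_force: [-0.4, -0.2, 0.5]
finger_gap: 0.0472
grip_force: 30.0
```

Call:
apply_moves(deltas=[[[0,0,0.05],[0,0,0],4.2],[[0,0,0.05],[0,0,0],4.9],[[0,0,0.05],[0,0,0],5.5],[[0,0,0.05],[0,0,0],7],[[0,0,0.05],[0,0,0],7],[[0,0,-1],[0,0,0],7],[[0,0,-4],[0,0,0],7],[[0,0,-9.5],[0,0,0],7],[[0,0,-9.5],[0,0,0],7]])

```text
clock: 11.1
tool_pos: [0.6456, -0.2562, 0.1124]
tool_rot: [0.004, 0.707, 0.707, 0.002]
wrist_force: [-0.4, 0.3, 0.2]
finger_gap: 0.0695
grip_force: 0.0
```

```bash
python3 - <<'E'
from fit import *
import plan; b=plan.now(); plan.delta(b,[643,-88.5,60,0])
r.capture("scene"); fit("large_round_center",("scene",),(.642,-.255),.004)
E
```

```text
t 11.1 pos mm [ 645.6 -256.2  112.4] phi 0.0 toolz [ 0.008 -0.003 -1.   ] gap 69.5 grip 0.0 q [-0.38  0.54  1.56  0.    1.03 -0.38]
[643, -88.5, 60, 0] -> [16.77 -0.25  5.24] wz 0.0
large_round_center scene xy mm [ 643.8 -253.6] yaw 356.6 iou 0.952
```

Call:
apply_moves(deltas=[[[5,0,0],[0,0,0],6],[[10,0,0],[0,0,0],6],[[14,0,0],[0,0,0],6],[[16.7,0,0],[0,0,0],6],[[16.7,0,3],[0,0,0],6],[[16.7,0,5],[0,0,0],6],[[16.7,0,5],[0,0,0],6]])

```text
clock: 12.08
tool_pos: [0.6402, -0.0879, 0.0541]
tool_rot: [-0.002, 0.707, 0.707, -0.001]
wrist_force: [-0.4, -0.1, 0.6]
finger_gap: 0.0602
grip_force: 0.0
```

```bash
python3 - <<'E'
from fit import *
import plan; b=plan.now(); plan.delta(b,[643,-88.5,8,0])
r.capture("scene"); fit("small_round_center",("scene",))
E
```

```text
t 12.07 pos mm [640.2 -87.9  54.1] phi 0.0 toolz [-0.005  0.001 -1.   ] gap 60.2 grip 0.0 q [-0.14  0.55  1.69 -0.    0.9  -0.14]
[643, -88.5, 8, 0] -> [-0.06  0.28  4.61] wz 0.0
small_round_center scene xy mm [644.2 -87.8] yaw 138.9 iou 0.902
```

Call:
apply_moves(deltas=[[[0,0,2],[0,0,0],6],[[0,0.05,3.5],[0,0,0],6],[[0,0.05,4.5],[0,0,0],6],[[0,0.05,4.8],[0,0,0],6],[[0,0.05,4.8],[0,0,0],5],[[0,0.05,4.8],[0,0,0],3.8],[[0,0.05,4.8],[0,0,0],2.3],[[0,0.05,4.8],[0,0,0],2.3],[[0,0.05,4.8],[0,0,0],2.3],[[0,0.05,4.8],[0,0,0],2.3]])

```text
clock: 13.42
tool_pos: [0.643, -0.0879, 0.0091]
tool_rot: [0.0, 0.707, 0.707, 0.0]
wrist_force: [-0.9, 0.6, 4.0]
finger_gap: 0.0276
grip_force: 30.0
```

Call:
apply_moves(deltas=[[[0,0,-2],[0,0,0],2.3],[[0,0,-6],[0,0,0],2.3],[[-3,-3,-10],[0,0,0],2.3],[[-6.5,-6.5,-10],[0,0,0],2.3],[[-10,-10,-10],[0,0,0],2.3],[[-14,-13.5,-10],[0,0,0],2.3],[[-17.65,-17.05,-10],[0,0,0],2.3],[[-17.65,-17.05,-10],[0,0,0],2.3],[[-17.65,-17.05,-8],[0,0,0],2.3],[[-17.65,-17.05,-8],[0,0,0],2.3]])

```text
clock: 14.68
tool_pos: [0.4722, -0.2637, 0.0884]
tool_rot: [-0.001, 0.707, 0.707, -0.0]
wrist_force: [0.0, 0.3, -0.2]
finger_gap: 0.0272
grip_force: 30.0
```

```bash
python3 - <<'E'
from fit import *
import plan; b=plan.now(); plan.delta(b,[472.5,-264.5,13.5,0])
r.capture("scene")
fit("small_round_center",("scene",),(.4725,-.2645),.08)
E
```

```text
t 14.68 pos mm [ 472.2 -263.7   88.4] phi 0.1 toolz [-0.001  0.001 -1.   ] gap 27.2 grip 30.0 q [-0.51  0.37  1.91  0.    0.86 -0.51]
[472.5, -264.5, 13.5, 0] -> [-0.08  0.03  7.49] wz 0.1
small_round_center scene xy mm [ 472.4 -262.8] yaw 66.0 iou 0.643
```

Call:
apply_moves(deltas=[[[-0.05,0,3],[0,0,0],2.3],[[-0.05,0,5.5],[0,0,0],2.3],[[-0.05,0,7],[0,0,0],2.3],[[-0.05,0,7.4],[0,0,0],2.3],[[-0.05,0,7.55],[0,0,0],2.3],[[-0.05,0,7.55],[0,0,0],2.3],[[-0.05,0,7.55],[0,0,0],2.3]])

```text
clock: 15.65
tool_pos: [0.4727, -0.2653, 0.0138]
tool_rot: [0.0, 0.707, 0.707, 0.0]
wrist_force: [-0.8, -0.4, 0.3]
finger_gap: 0.0274
grip_force: 30.0
```

Call:
apply_moves(deltas=[[[0,0,0.07],[0,0,0],2.3],[[0,0,0.07],[0,0,0],2.3],[[0,0,0.07],[0,0,0],2.9],[[0,0,0.07],[0,0,0],3.5],[[0,0,0.07],[0,0,0],5],[[0,0,0.07],[0,0,0],5],[[0,0,-1],[0,0,0],5],[[0,0,-4],[0,0,0],6],[[0,0,-9],[0,0,0],7],[[0,0,-9],[0,0,0],7]])

```text
clock: 16.9
tool_pos: [0.4749, -0.2664, 0.1073]
tool_rot: [0.003, 0.707, 0.707, 0.001]
wrist_force: [-0.1, -0.5, -0.3]
finger_gap: 0.0698
grip_force: 0.0
```

```bash
python3 - <<'E'
from fit import *
import plan; b=plan.now(); plan.delta([472.7,-265,102.5,0],[609.5,257,62.5,8]); plan.delta([609.5,257,10,8],[446.5,-74,90,1])
r.capture("scene"); fit("small_round_center",("scene",),(.4725,-.2645),.004)
r.capture("top"); fit("large_round_center",("top",),(.642,-.255),.004)
for _ in range(3): r.capture("scene"); r.capture("top"); fit("hex_slug_center")
E
```

```text
t 16.9 pos mm [ 474.9 -266.4  107.3] phi 0.1 toolz [ 0.006 -0.004 -1.   ] gap 69.8 grip 0.0 q [-0.51  0.34  1.9  -0.    0.89 -0.51]
[609.5, 257, 62.5, 8] -> [52.2  13.68  4.  ] wz -8
[446.5, -74, 90, 1] -> [-30.51 -20.75  -8.  ] wz 7
small_round_center scene no mask
large_round_center top xy mm [ 645.5 -255.2] yaw 0.9 iou 0.915
hex_slug_center scene xy mm [607.  255.5] yaw 58.5 iou 0.851
hex_slug_center top xy mm [607.8 256.6] yaw 54.2 iou 0.939
hex_slug_center scene+top xy mm [607.9 256.5] yaw 56.4 iou 0.892
hex_slug_center scene xy mm [606.7 255.1] yaw 59.0 iou 0.891
hex_slug_center top xy mm [608.6 255.8] yaw 51.6 iou 0.906
hex_slug_center scene+top xy mm [608.6 256. ] yaw 56.5 iou 0.895
hex_slug_center scene xy mm [607.8 257.3] yaw 54.1 iou 0.94
hex_slug_center top xy mm [606.9 256.1] yaw 0.1 iou 0.918
hex_slug_center scene+top xy mm [607.  256.4] yaw 0.9 iou 0.923
```

Call:
apply_moves(deltas=[[[4,1,0],[0,0,0],7],[[10,2.6,0],[0,0,0],7],[[16,4.2,0],[0,0,0],7],[[22,5.7,0],[0,0,0],7],[[28,7.3,0],[0,0,0],7],[[34,8.8,0],[0,0,0],7],[[40,10.4,0],[0,0,0],7],[[46,12,0],[0,0,0],7],[[52.1,13.5,0],[0,0,0],7],[[52.1,13.5,3],[0,0,0],7]])

```text
clock: 18.95
tool_pos: [0.6097, 0.2614, 0.075]
tool_rot: [0.001, 0.705, 0.709, 0.003]
wrist_force: [-0.2, 0.2, -0.4]
finger_gap: 0.07
grip_force: 0.0
```

Call:
apply_moves(deltas=[[[0,0,1],[0,0,0],7],[[0,0,1],[0,0,0],7]])

```text
clock: 19.2
tool_pos: [0.6062, 0.2552, 0.0625]
tool_rot: [-0.0, 0.707, 0.707, -0.001]
wrist_force: [0.3, -0.1, 0.8]
finger_gap: 0.0698
grip_force: 0.0
```

```bash
python3 - <<'E'
from fit import *
import plan; b=plan.now(); plan.delta(b,[608,256.3,9,0])
a=r.capture("scene"); fit("small_round_center",("scene",),(.4725,-.2645),.004); fit("large_round_center",("scene",),(.642,-.255),.004)
fit("hex_slug_center",("scene",))
f=lambda x,y:cv2.resize(a[y-25:y+25,x-33:x+33],(400,303),interpolation=cv2.INTER_CUBIC)
cv2.imwrite("pics/a5.png",np.vstack([np.hstack([f(335,285),f(218,195)]),np.hstack([f(178,215),f(270,270)])])[:600])
E
```

```text
t 19.2 pos mm [606.2 255.2  62.5] phi 0.0 toolz [-0.002 -0.001 -1.   ] gap 69.8 grip 0.0 q [ 0.4   0.56  1.66 -0.    0.92  0.4 ]
[608, 256.3, 9, 0] -> [0.11 0.18 5.35] wz 0.0
small_round_center scene xy mm [ 474.4 -265.2] yaw 3.2 iou 0.881
large_round_center scene xy mm [ 643.5 -254.6] yaw 63.2 iou 0.935
hex_slug_center scene xy mm [607.9 256.8] yaw 56.9 iou 0.86
```

View pics/a5.png

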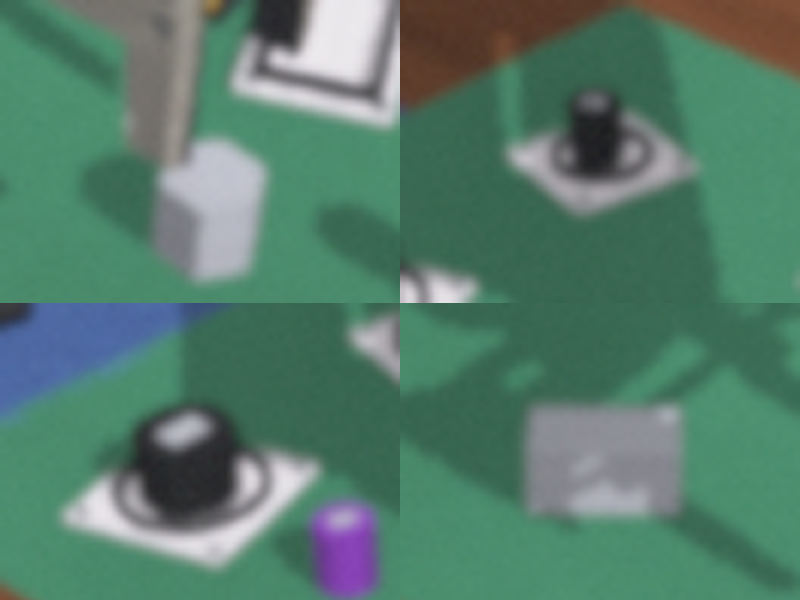

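Both rounds stand inside their rims (crop top right and bottom left). The fingers are above the hex (top left). Grasping the hex.

Call:
apply_moves(deltas=[[[0.05,0.1,2],[0,0,0],7],[[0.05,0.1,3.8],[0,0,0],7],[[0.05,0.1,5],[0,0,0],7],[[0.05,0.1,5.4],[0,0,0],7],[[0.05,0.1,5.4],[0,0,0],5.5],[[0.05,0.1,5.4],[0,0,0],4.3],[[0.05,0.1,5.4],[0,0,0],3.2],[[0.05,0.1,5.4],[0,0,0],3.2],[[0.05,0.1,5.4],[0,0,0],3.2],[[0.05,0.1,5.4],[0,0,0],3.2]])

```text
clock: 20.65
tool_pos: [0.6079, 0.2566, 0.0097]
tool_rot: [-0.0, 0.707, 0.707, 0.0]
wrist_force: [-2.9, -0.5, 5.9]
finger_gap: 0.0366
grip_force: 30.0
```

```bash
python3 -c "
from plan import *
b=now(); delta(b,[446.5,-74,110,1])"
```

```text
t 20.65 pos mm [607.9 256.6   9.7] phi 0.0 toolz [ 0.  0. -1.] gap 36.6 grip 30.0 q [0.4  0.63 1.68 0.   0.83 0.4 ]
[446.5, -74, 110, 1] -> [-33.05 -16.17 -10.03] wz -1.0
```

Call:
apply_moves(deltas=[[[0,0,-2],[0,0,0],3.2],[[0,0,-6],[0,0,0],3.2],[[-4,-2,-10],[0,0,-1],3.2],[[-9,-4.4,-10],[0,0,-3],3.2],[[-14,-6.8,-10],[0,0,-3],3.2],[[-19,-9.3,-10],[0,0,-3],3.2],[[-24,-11.7,-10],[0,0,-3],3.2],[[-29,-14.2,-10],[0,0,-3],3.2],[[-33,-16.15,-10],[0,0,-3],3.2],[[-33,-16.15,-10],[0,0,-3],3.2]])

```text
clock: 21.9
tool_pos: [0.4455, -0.0756, 0.1099]
tool_rot: [0.0, 0.689, 0.725, -0.0]
wrist_force: [0.1, 0.7, -4.2]
finger_gap: 0.0366
grip_force: 30.0
```

Call:
apply_moves(deltas=[[[0,0,3],[0,0,0],3.2],[[0,0,5],[0,0,0],3.2],[[0,0,5],[0,0,0],3.2]])

```text
clock: 22.28
tool_pos: [0.4463, -0.0729, 0.0587]
tool_rot: [-0.001, 0.688, 0.726, -0.0]
wrist_force: [0.1, 0.4, -3.9]
finger_gap: 0.0367
grip_force: 30.0
```

```bash
python3 - <<'E'
from fit import *
import plan; b=plan.now(); plan.delta(b,[446.5,-74,14,1])
r.capture("scene"); fit("hex_slug_center",("scene",),(.4465,-.074),.05)
E
```

```text
t 22.27 pos mm [446.3 -72.9  58.7] phi 3.1 toolz [-0.002  0.    -1.   ] gap 36.7 grip 30.0 q [-0.17  0.3   2.12  0.    0.73 -0.22]
[446.5, -74, 14, 1] -> [-0.11  0.01  4.47] wz 2.1
hex_slug_center scene xy mm [448.9 -70. ] yaw 9.5 iou 0.56
```

Call:
apply_moves(deltas=[[[-0.1,0,2],[0,0,0],3.2],[[-0.1,0,3.5],[0,0,0],3.2],[[-0.1,0,4.3],[0,0,0],3.2],[[-0.1,0,4.5],[0,0,0],3.2],[[-0.1,0,4.6],[0,0,0],3.2],[[-0.1,0,4.6],[0,0,0],3.2],[[-0.1,0,4.6],[0,0,0],3.2]])

```text
clock: 23.25
tool_pos: [0.447, -0.0746, 0.0136]
tool_rot: [0.0, 0.688, 0.726, 0.0]
wrist_force: [-1.2, 1.2, 3.3]
finger_gap: 0.0367
grip_force: 30.0
```

Contact is felt. Release and go up.

Call:
apply_moves(deltas=[[[0,0,0],[0,0,0],3.8],[[0,0,0],[0,0,0],4.4],[[0,0,0],[0,0,0],6],[[0,0,0],[0,0,0],6],[[0,0,-1],[0,0,0],6],[[0,0,-4],[0,0,0],7],[[0,0,-9],[0,0,0],7],[[0,0,-9],[0,0,0],7],[[0,0,-9],[0,0,0],7]])

```text
clock: 24.38
tool_pos: [0.4466, -0.0745, 0.1032]
tool_rot: [0.0, 0.688, 0.726, 0.0]
wrist_force: [0.1, 0.4, 0.4]
finger_gap: 0.0698
grip_force: 0.0
```

```bash
python3 - <<'E'
from fit import *
import plan; b=plan.now()
for _ in range(2): r.capture("scene"); r.capture("top"); fit("bar_block_center")
fit("hex_slug_center",("scene",),(.4465,-.074),.004)
plan.delta([447,-74.6,104,3],[642.5,93.5,80,39]); 
E
```

```text
t 24.38 pos mm [446.6 -74.5 103.2] phi 3.0 toolz [ 0.001 -0.    -1.   ] gap 69.8 grip 0.0 q [-0.17  0.22  2.09 -0.    0.83 -0.22]
bar_block_center scene xy mm [643.2  94.2] yaw 126.2 iou 0.924
bar_block_center top xy mm [642.2  93.8] yaw 130.4 iou 0.91
bar_block_center scene+top xy mm [642.3  93.5] yaw 129.4 iou 0.912
bar_block_center scene xy mm [642.8  91.4] yaw 130.7 iou 0.908
bar_block_center top xy mm [643.   94.7] yaw 129.2 iou 0.861
bar_block_center scene+top xy mm [643.2  93.5] yaw 128.2 iou 0.875
hex_slug_center scene xy mm [449.  -73.6] yaw 43.6 iou 0.915
[642.5, 93.5, 80, 39] -> [15.76 20.4   2.4 ] wz -36
```

Call:
apply_moves(deltas=[[[3,4,0],[0,0,-8],7],[[6,8,0],[0,0,-18],7],[[9,12,0],[0,0,-27],7],[[12,16,0],[0,0,-36],7],[[15.8,20.4,0],[0,0,-36],7],[[15.8,20.4,0],[0,0,-36],7],[[15.8,20.4,4],[0,0,-36],7],[[15.8,20.4,4],[0,0,-36],7],[[15.8,20.4,4],[0,0,-36],7]])

```text
clock: 25.95
tool_pos: [0.6419, 0.0935, 0.0639]
tool_rot: [-0.0, 0.43, 0.903, -0.0]
wrist_force: [0.3, -0.7, -0.5]
finger_gap: 0.07
grip_force: 0.0
```

```bash
python3 - <<'E'
from fit import *
import plan; b=plan.now(); plan.delta(b,[642.8,93.5,9.5,39])
a=r.capture("scene")
f=lambda x,y:cv2.resize(a[y-25:y+25,x-33:x+33],(400,303),interpolation=cv2.INTER_CUBIC)
cv2.imwrite("pics/a6.png",np.hstack([f(271,262),f(270,208)]))
E
```

```text
t 25.95 pos mm [641.9  93.5  63.9] phi 39.0 toolz [-0. -0. -1.] gap 70.0 grip 0.0 q [ 0.14  0.54  1.69 -0.    0.91 -0.54]
[642.8, 93.5, 9.5, 39] -> [-0.06  0.07  5.44] wz 0.0
```

View pics/a6.png

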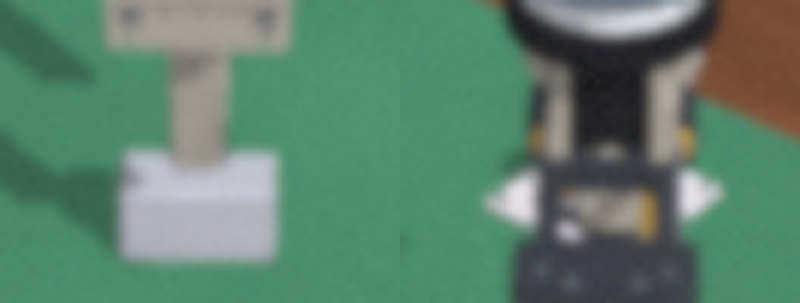

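The fingers line up with the block's middle (left crop, (200,165)). Grasping it.

Call:
apply_moves(deltas=[[[0,0.05,2],[0,0,0],7],[[0,0.05,3.8],[0,0,0],7],[[0,0.05,5],[0,0,0],7],[[0,0.05,5.4],[0,0,0],7],[[0,0.05,5.4],[0,0,0],5.5],[[0,0.05,5.4],[0,0,0],4],[[0,0.05,5.4],[0,0,0],2.8],[[0,0.05,5.4],[0,0,0],2.2],[[0,0.05,5.4],[0,0,0],2.2],[[0,0.05,5.4],[0,0,0],2.2]])

```text
clock: 27.25
tool_pos: [0.6424, 0.0943, 0.0094]
tool_rot: [-0.0, 0.43, 0.903, -0.0]
wrist_force: [-0.5, -0.6, 3.4]
finger_gap: 0.0257
grip_force: 30.0
```

```bash
python3 -c "
from plan import *
b=now(); delta(b,[472.3,231.2,110,111.2])"
```

```text
t 27.25 pos mm [642.4  94.3   9.4] phi 39.0 toolz [-0. -0. -1.] gap 25.7 grip 30.0 q [ 0.14  0.62  1.71 -0.    0.82 -0.54]
[472.3, 231.2, 110, 111.2] -> [ 21.35  -4.59 -10.06] wz -72.2
```

Call:
apply_moves(deltas=[[[0,0,-2],[0,0,0],2.2],[[0,0,-6],[0,0,0],2.2],[[2,-0.4,-10],[0,0,-9],2.2],[[5,-1,-10],[0,0,-18],2.2],[[8,-1.7,-10],[0,0,-27],2.2],[[11,-2.4,-10],[0,0,-37],2.2],[[14,-3,-10],[0,0,-47],2.2],[[17,-3.7,-10],[0,0,-57],2.2],[[20,-4.3,-10],[0,0,-66],2.2],[[21.35,-4.6,-10],[0,0,-72.2],2.2]])

```text
clock: 28.5
tool_pos: [0.471, 0.2321, 0.1101]
tool_rot: [0.0, -0.187, 0.982, 0.0]
wrist_force: [0.1, 0.5, -3.8]
finger_gap: 0.0254
grip_force: 30.0
```

Call:
apply_moves(deltas=[[[0,0,0],[0,0,0],2.2],[[0,0,3],[0,0,0],2.2],[[0,0,5],[0,0,0],2.2],[[0,0,5],[0,0,0],2.2],[[0,0,5],[0,0,0],2.2]])

```text
clock: 29.12
tool_pos: [0.4732, 0.2312, 0.06]
tool_rot: [0.001, -0.184, 0.983, 0.0]
wrist_force: [0.5, -0.4, -2.8]
finger_gap: 0.0261
grip_force: 30.0
```

```bash
python3 - <<'E'
from fit import *
import plan; b=plan.now(); plan.delta(b,[472.3,231.2,13.4,111.2])
a=r.capture("scene"); fit("bar_block_center",("scene",),(.4723,.2312),.05)
f=lambda x,y:cv2.resize(a[y-25:y+25,x-33:x+33],(400,303),interpolation=cv2.INTER_CUBIC)
cv2.imwrite("pics/a7.png",np.hstack([f(358,255),f(270,208)]))
E
```

```text
t 29.12 pos mm [473.2 231.2  60. ] phi 111.2 toolz [ 0.001  0.    -1.   ] gap 26.1 grip 30.0 q [ 0.45  0.39  1.96 -0.    0.79 -1.49]
[472.3, 231.2, 13.4, 111.2] -> [0.08 0.03 4.66] wz -0.0
bar_block_center scene no mask
```

View pics/a7.png

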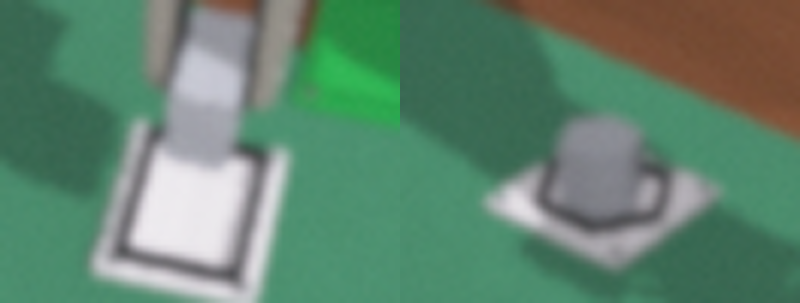

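The block is held in line above its rim (left crop, (205,110)) and the hex stands inside its rim (right crop). Lowering the block.

Call:
apply_moves(deltas=[[[0,0,2],[0,0,0],2.2],[[0,0,3.5],[0,0,0],2.2],[[0,0,4.3],[0,0,0],2.2],[[0,0,4.5],[0,0,0],2.2],[[0,0,4.6],[0,0,0],2.2],[[0,0,4.6],[0,0,0],2.2],[[0,0,4.6],[0,0,0],2.2]])

```text
clock: 30.1
tool_pos: [0.4725, 0.2313, 0.0135]
tool_rot: [0.0, -0.184, 0.983, 0.0]
wrist_force: [-0.6, -0.4, -3.0]
finger_gap: 0.0254
grip_force: 30.0
```

Call:
apply_moves(deltas=[[[0,0,0.03],[0,0,0],2.2],[[0,0,0.06],[0,0,0],2.2],[[0,0,0.06],[0,0,0],2.2],[[0,0,0.06],[0,0,0],2.2]])

```text
clock: 30.6
tool_pos: [0.4725, 0.2313, 0.0134]
tool_rot: [0.0, -0.184, 0.983, 0.0]
wrist_force: [-2.5, -1.8, 7.0]
finger_gap: 0.026
grip_force: 30.0
```

Contact. Release, rise and check.

Call:
apply_moves(deltas=[[[0,0,0],[0,0,0],2.9],[[0,0,0],[0,0,0],3.6],[[0,0,0],[0,0,0],5],[[0,0,0],[0,0,0],5],[[0,0,-1],[0,0,0],5],[[0,0,-4],[0,0,0],6],[[0,0,-9],[0,0,0],7],[[0,0,-13],[0,0,0],7],[[0,0,-15],[0,0,0],7],[[0,0,-15],[0,0,0],7]])

```text
clock: 31.85
tool_pos: [0.4733, 0.2317, 0.1646]
tool_rot: [0.002, -0.184, 0.983, 0.001]
wrist_force: [0.7, -0.4, -0.5]
finger_gap: 0.0701
grip_force: 0.0
```

```bash
python3 - <<'E'
from fit import *
import plan; plan.now()
a=r.capture("scene")
for n,g in (("bar_block_center",(.4723,.2312)),("hex_slug_center",(.4465,-.074)),("small_round_center",(.4725,-.2645)),("large_round_center",(.642,-.255))): fit(n,("scene",),g,.004)
cv2.imwrite("pics/a8.png",cv2.resize(a[160:300,120:440],(800,350),interpolation=cv2.INTER_CUBIC))
f=lambda x,y:cv2.resize(a[y-25:y+25,x-33:x+33],(400,303),interpolation=cv2.INTER_CUBIC)
cv2.imwrite("pics/a8.png",np.vstack([np.hstack([f(358,258),f(270,210)]),cv2.resize(a[160:279,120:440],(800,297))]))
E
```

```text
t 31.85 pos mm [473.3 231.7 164.6] phi 111.2 toolz [ 0.003  0.002 -1.   ] gap 70.1 grip 0.0 q [ 0.45  0.25  1.89  0.    1.01 -1.49]
bar_block_center scene xy mm [474.8 232. ] yaw 21.7 iou 0.931
hex_slug_center scene xy mm [449.7 -74. ] yaw 57.7 iou 0.941
small_round_center scene xy mm [ 474.3 -265.2] yaw 66.4 iou 0.93
large_round_center scene xy mm [ 643.1 -255.5] yaw 2.6 iou 0.947
```

View pics/a8.png

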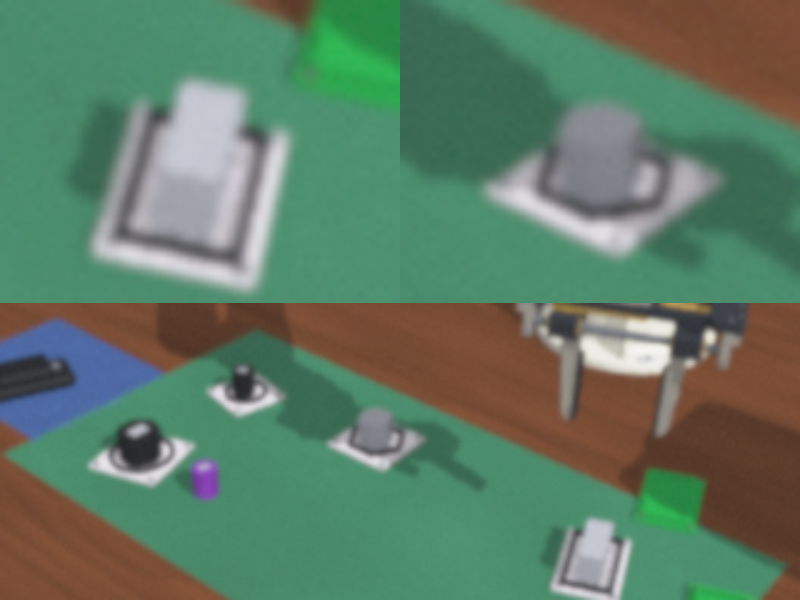

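All four stand upright inside their rims: the bar and hex in the upper crops, and the two rounds at (138,445) and (242,383) in the lower one. The arm is clear, so I'm handing in.

```bash
python3 -c "
from rig import r
print(r.finish_job())"
```

```text
the job is handed in; nothing more can be done
None
```

All four specimens are upright inside their matching holders, the arm never went near the mouse or the wash bottle, and the job was handed in at about 32 s; the interface gave no verdict on the result.

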